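# Back out the captive screw and open the dust-trap cover

### The arm

A 6-joint arm with a two-finger parallel gripper is mounted at the origin on the work surface. World frame = base frame: x ahead of the robot, y to its left, z up, the work surface at z = 0. Lengths are in m, angles in rad, forces in N, time in s.
With the tool pointing down it reaches from about 0.3 to 0.85 m from the base axis. Payload 4.2 kg.
Tool frame: the origin (TCP) lies on the centre line of the jaws, within the pads' length; the fingertips stand 11 mm ahead of it and the grasp point (between the pads) lies 8 mm behind it (arm.nose_length is the distance from the TCP to the fingertips, in m); x points along the fingers, y is the direction in which the jaws open and shut, and the axes are right-handed (so a half turn about x gives the same grasp; the last joint's range is limited). The gripper opens to 91 mm and grips with 3 to 60 N. Pads are 32 mm wide; open, the fingers measure 118 mm over their backs; the gripper's body (76 mm by 178 mm) begins 60 mm behind the grasp point.
Start: joints at [1.189, 0.32, 1.565, -0, 1.257, -0.02], TCP at [0.204, 0.538, 0.225] pointing down, gripper open.
Joint ranges: [-3.11, 3.11], [-0.84, 2.01], [0.21, 2.61], [-1.34, 4.49], [0.05, 2.63], [-2.56, 2.56]. Speed limits (rad/s): [2.57, 2.57, 3.14, 3.14, 3.14, 3.14].

### API

Orientations are given as a 3x3 rotation matrix whose columns are the frame's x, y, z axes.
In Python, from cell import status, grab_frame, camera_params, arm gives the robot as it stands.
- The arm moves only by the tool jog_arm, never from a script. Its argument "motion" is a list of rows, each a list of 5 numbers: the closure, from 0 (fully open) to 1 (shut), then the shift along the world's x, y, z in cm, then the turn about the world's z in rad. In form: [[grip, x, y, z, twist], ...]. A call has 1 to 12 rows; each row shifts and turns the pose as measured when the row begins; what a row does not reach is not made up. A row lasts 1/12 s, in which the tool goes at most 41.7 mm and 7.16 degrees, less where a joint would pass 70% of its speed; a pose out of reach is approached as far as the arm can. A call is refused whole if a number of a shift passes 4.17 or a number of a turn 0.125, either way. A call with a gripper value outside its range is refused whole. The fingers move at their own pace and stop on an object; "grip_force" is the grip in N (left out, the last holds). Time passes only in rows, so rows that do not move let the fingers close. It gives the time, the measured TCP pose, the force and the opening at its end, in the units of the state.
- status.read_state(): the state, without advancing time (a new reading comes with each control period).
- grab_frame(name): name is "scene" or "top"; returns the picture (420x560x3 uint8, red, green, blue); there is no depth.
- camera_params(name): a dict with "camera_matrix" (3x3 intrinsics, pixels), "k1" (the pictures are not rectified: a ray, as slopes to the right and down, at radius r is drawn at 1 + k1 r^2 times it, then the intrinsics apply), "position" and "orientation" of the camera in the world. Camera axes: x right, y up, looking along -z (the intrinsics and any distortion apply to the point x, -y, -z); pixel columns grow to the right and rows downward; lengths in m; the calibration is good to about 2 mm. A picture is of the moment at which its call begins. camera_params takes no time and is no camera call.
- arm.close_job(): hands the job in, once; it reports no verdict.
The state is a dict: "clock": time; "q": joint angles; "qvel": joint speeds; "tau": joint torques, N m; "position": TCP position; "ee_rot": TCP orientation; "wrist_force": force on the tool from outside, world axes, zero at the start; "ft_torque": the same for the moment, N m; "gripper_width": finger opening in m.
Only numpy, scipy, OpenCV 4.12 (cv2) and the standard library are available. Lean on these libraries where they do the work, as an engineer would, in place of code of your own. Each camera call takes 0.05 s, during which the arm holds its last target.

### The job

Open the sliding cover of the analyser's dust-trap unit so that its cup can be emptied. First back out the captive screw that locks it: draw the knurled head gently up against its spring, turn it anticlockwise (seen from above) until you feel the thread catch, and go on unscrewing until it comes up against its stop and stays up by itself; then slide the cover fully open and let go. Keep to finger force on the thread and its stop, do not force the cover while the pin is still in its hole, and leave the jar, the crucible block and the spanner where they are.

Things in the scene. Friction and masses are not known exactly. Their poses are not given: they have to be found in the camera images.
- unit: Dust-trap unit: white sheet-metal box with a blue band, 220 mm (x) by 360 mm (y), 100 mm high, fixed. Origin: centre of its underside, z up. On its flat top deck two aluminium rails along y (inner faces 69 mm either side of the middle, 10 mm high) guide the cover. Under the closed cover: a well with a steel dust cup.
- cover (a joint): How far the cover has slid (m): 0 closed, 0.095 fully open at its end stop. Bare steel plate, 146 mm (x) by 150 mm (y) by 3 mm, top face 105 mm above the bench. It slides along the unit's +y only, takes 2 to 3 N, stays where it is left, and can be moved by its lip or by the screw's head. Locked (1.5 mm of play) by the screw's pin until the screw's lift passes 10.5 mm.
- cover_lip (a point): Middle of the top edge of the cover's turned-up lip: 70 mm long in x, 3 mm thick, 16 mm above the cover, at the cover's -y edge, 124 mm to the -y side of the screw's axis. The point's axes are the unit's.
- captive_screw: The screw's head: upright round knurled steel knob, diameter 32 mm, 20 mm high, the only knob on the cover. Origin: centre of the head's underside, on the screw's axis, 128 mm above the bench when the screw is down; z up. It turns and rises with the head. At the start it is down, turned away from the mouths of the thread; there it turns freely either way (0.08 N m of drag), its 6 mm pin in a hole of the deck.
- screw_lift (a joint): How far the screw is drawn up (m), 0 at the start. A spring pulls it down: 5 N at 0, 0.25 N more per mm. It lifts freely for 3 mm, to the underside of the bush's thread; at a mouth of the thread a light pull (8 to 15 N in all) raises it to 6 to 8 mm. In the thread it rises 12.8 mm per turn to a firm stop: 12.4 mm when let go, up to 13.5 mm if pulled (1 mm of play).
- bush: Threaded steel bush on the cover, below the head: diameter 26 mm, 22 mm high, foot 36 mm wide and 3 mm high. Origin: on the screw's axis at the cover's top face; moves with the cover. Its thread has two mouths, half a turn apart, hidden inside at an unknown angle, each open over some 40 degrees. More than 90 N between screw and bush (about 0.5 N m at the stop) strains it.
- screw_head (a point): Middle of the screw's head (10 mm above its underside), on the axis. From a mouth the screw is held up and turned on anticlockwise (positive about z): up to 45 degrees before the thread carries it, up to 200 degrees to the stop. Once carried it stays up when let go and can be regrasped; before that it springs back down. Unscrewed means a lift over 11.5 mm with nothing holding it.
- keeper: Steel strip in the deck under the cover with the hole for the screw's pin, hidden while the cover is closed; fixed to the unit. Origin: the hole's centre at deck height. A load of over 40 N between pin and hole is too much.
- flux_jar: Bystander, loose on the bench: amber glass jar with black lid, 58 mm across, 95 mm high. Origin: centre of its underside.
- crucible_block: Bystander, loose on the bench beyond the unit: wooden block 75 x 130 x 28 mm with six white crucibles standing in it, 52 mm high in all. Origin: centre of its underside.
- spanner: Bystander, loose on the bench: flat steel spanner, 160 mm long. Origin: centre of its underside; it lies along its x axis.

How it is judged:
By the outcome, as a careful person would: the job done as asked, in the order asked, and still so for the second after the job is handed in, with the robot touching nothing.
It also fails if it takes over 67 s, if anything falls off the work surface, if the arm or the gripper's body presses on something with over 40 N, if the wrist force passes 120 N, or if a joint passes its speed limit or range.

## Working session

There is one attempt and no reset: what is moved stays moved. The work goes in short steps, Python scripts to look and compute and a tool call to move; the robot and the scene stay as the last step left them, time stands still between calls to the robot, and variables do not carry over. Pictures are saved under pics/ and viewed, and the job is handed in when it is done.

Besides the shell and the picture viewer there is one more tool, called after "Call:" as name(argument=value, ...), one argument or row to a line, values as JSON. jog_arm: Moves the arm, as the interface text tells. Its arguments: {"type":"object","properties":{"motion":{"type":"array","items":{"type":"array","items":{"type":"number"}}},"grip_force":{"type":"number"}},"required":["motion"]}

```bash
mkdir -p pics
python3 - <<'E'
from cell import status, grab_frame, camera_params, arm
import cv2
for n in("scene","top"):
    f=grab_frame(n); cv2.imwrite(f"pics/{n}0.png",f[:,:,::-1]); print(n,camera_params(n))
print(status.read_state())
E
```

```text
scene {'camera_matrix': array([[424.30054934,   0.        , 282.57751758],
       [  0.        , 424.30054934, 210.66971329],
       [  0.        ,   0.        ,   1.        ]]), 'k1': -0.09658330909822282, 'position': array([1.35405427, 0.18837735, 0.79661926]), 'orientation': array([[-0.24074983, -0.65623601,  0.71511805],
       [ 0.97045596, -0.17487052,  0.16623937],
       [ 0.0159608 ,  0.73401267,  0.67894819]])}
top {'camera_matrix': array([[541.92766661,   0.        , 284.14079819],
       [  0.        , 541.92766661, 201.87551654],
       [  0.        ,   0.        ,   1.        ]]), 'k1': -0.06416246381870418, 'position': array([0.49863922, 0.02355013, 1.22504745]), 'orientation': array([[-0.02440422,  0.99116342, -0.13038219],
       [-0.99968873, -0.02487179, -0.00195875],
       [-0.00518428,  0.13029381,  0.99146187]])}
{'clock': 0.1, 'q': array([ 1.18901084e+00,  3.20217588e-01,  1.56552390e+00, -1.97308141e-05,
        1.25737515e+00, -2.00083755e-02]), 'qvel': array([-4.59187874e-04, -1.77687747e-03, -2.35017902e-03,  4.81122346e-04,
        3.11887290e-05,  4.61785138e-04]), 'tau': array([ 1.07797146e-03, -4.13334346e+01, -2.32508647e+01,  7.27568124e-02,
        4.22869425e-02, -4.25160511e-05]), 'position': array([0.20336892, 0.53739202, 0.22422316]), 'ee_rot': array([[-5.50381998e-04,  3.53930750e-01,  9.35271469e-01],
       [-1.42124493e-03,  9.35270390e-01, -3.53931178e-01],
       [-9.99998839e-01, -1.52404719e-03, -1.17337006e-05]]), 'wrist_force': array([ 0.33399276,  0.61354382, -0.29763483]), 'ft_torque': array([-0.01719151, -0.03644154,  0.00021596]), 'gripper_width': 0.09135651181781719}
```

View pics/scene0.png

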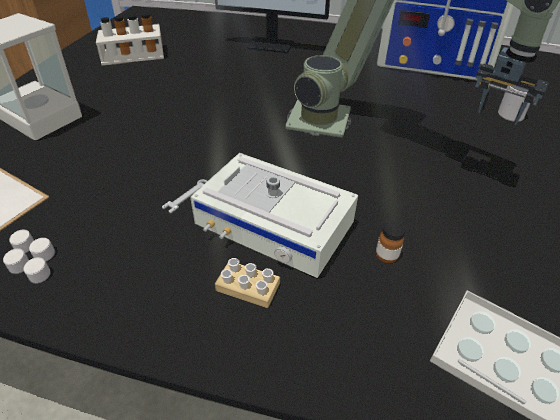

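View pics/top0.png

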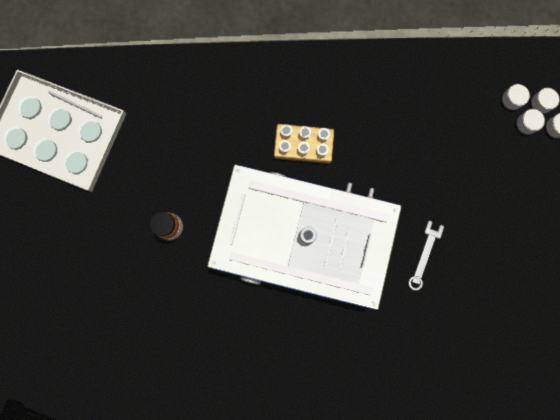

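The top view shows the unit, with deck corners near (236,166), (400,205), (378,308) and (209,268). The knob is at (308,236) and the lip at about (365,250), on the -y side.

```bash
cat > h.py <<'E'
import numpy as np, cv2
from cell import camera_params
def ray(n,u,v):
    c=camera_params(n);K=c["camera_matrix"];k=c["k1"]
    d=np.array([(u-K[0,2])/K[0,0],(v-K[1,2])/K[1,1]]);s=d.copy()
    for _ in range(20): s=d/(1+k*(s@s))
    return c["position"],c["orientation"]@np.array([s[0],-s[1],-1.])
def onz(n,u,v,z):
    p,d=ray(n,u,v);return p+d*(z-p[2])/d[2]
def tri(a,b):
    (p,d),(q,e)=ray("top",*a),ray("scene",*b)
    t=np.linalg.lstsq(np.c_[d,-e],q-p,rcond=None)[0]
    A=p+t[0]*d;B=q+t[1]*e
    return (A+B)/2,np.linalg.norm(A-B)
def proj(n,P):
    c=camera_params(n);K=c["camera_matrix"];x=c["orientation"].T@(np.array(P)-c["position"])
    s=np.array([x[0],-x[1]])/-x[2];s*=1+c["k1"]*(s@s);return s*K[0,0]+K[:2,2]
E
python3 - <<'E'
from h import *
t=cv2.imread("pics/top0.png");s=cv2.imread("pics/scene0.png")
g=cv2.cvtColor(t,cv2.COLOR_BGR2GRAY)
m=cv2.morphologyEx((g>150).astype('uint8'),cv2.MORPH_OPEN,np.ones((9,9)))
cs,_=cv2.findContours(m,0,2)
for c in cs:
    if cv2.contourArea(c)>8000:
        r=cv2.minAreaRect(c);print(r)
        P=np.array([onz("top",*p,0.1) for p in cv2.boxPoints(r)]);print(P,P.mean(0),np.linalg.norm(np.diff(P,axis=0),axis=1))
        for i in (0,1): 
            d=P[i+1]-P[i];print(np.degrees(np.arctan2(d[1],d[0])))
a=cv2.resize(t[195:285,260:400],None,fx=5.7,fy=5.7,interpolation=2);cv2.imwrite("pics/a.png",a)
b=cv2.resize(s[150:250,190:330],None,fx=5.7,fy=5.7,interpolation=2);cv2.imwrite("pics/b.png",b)
E
```

```text
((305.12799072265625, 235.54779052734375), (175.30970764160156, 107.93106842041016), 13.891191482543945)
[[ 0.51505421  0.18835058  0.1       ]
 [ 0.73418523  0.1319635   0.1       ]
 [ 0.63540299 -0.2236268   0.1       ]
 [ 0.42064156 -0.15948103  0.1       ]] [ 0.576321   -0.01569844  0.1       ] [0.22626955 0.36905608 0.22413646]
-14.43036410302708
-105.52518172197335
((54.299560546875, 131.59442138671875), (110.10664367675781, 83.43157958984375), 22.06789779663086)
[[0.77732727 0.66701096 0.1       ]
 [0.95054392 0.60538571 0.1       ]
 [0.84764615 0.37337542 0.1       ]
 [0.68033439 0.43767385 0.1       ]] [0.81396293 0.52086149 0.1       ] [0.18385234 0.2538045  0.1792415 ]
-19.584020018821867
-113.91753547301765
```

View pics/a.png

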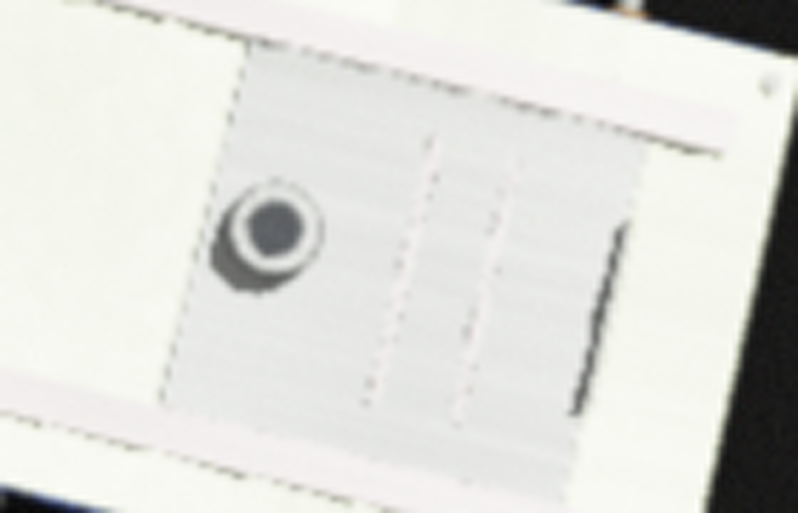

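View pics/b.png

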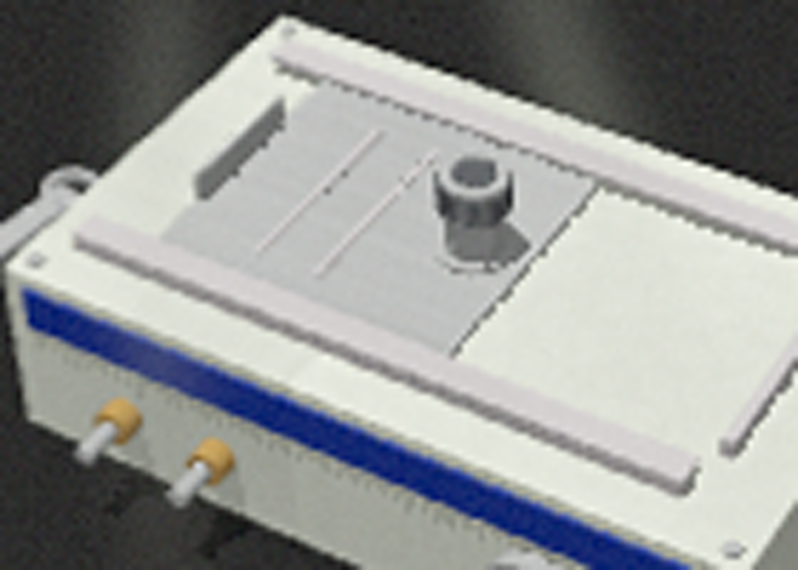

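The knob top is at crop (274,228) in the top view and (474,174) in the scene view. The lip edge runs from (625,222) to (577,412) in the top crop.

Run:
```python
from h import *
T=lambda x,y:(260+x/5.7-.4,195+y/5.7-.4); S=lambda x,y:(190+x/5.7-.4,150+y/5.7-.4)
print(tri(T(274,228),S(474,174)))
print(onz("top",*T(274,228),.148), onz("scene",*S(474,174),.148))
L1=onz("top",*T(625,222),.121);L2=onz("top",*T(577,412),.121);print("lip",L1,L2,np.linalg.norm(L1-L2),np.degrees(np.arctan2(*(L1-L2)[1::-1])))
S1=onz("scene",*S(284,98),.121);S2=onz("scene",*S(197,183),.121);print("lip s",S1,S2,np.linalg.norm(S1-S2),np.degrees(np.arctan2(*(S2-S1)[1::-1])))
for a,b in(((80,0),(720,155)),((245,45),(160,405))):
  A=onz("top",*T(*a),.105);B=onz("top",*T(*b),.105);d=A-B;print(np.linalg.norm(d),np.degrees(np.arctan2(d[1],d[0])))
```

```text
(array([ 0.57329755, -0.01935738,  0.1503388 ]), np.float64(0.00011338407128106255))
[ 0.57347244 -0.01950629  0.148     ] [ 0.57046359 -0.02005268  0.148     ]
lip [ 0.57428592 -0.14634333  0.121     ] [ 0.50714532 -0.12633834  0.121     ] 0.07005754750865006 -16.591774559740173
lip s [ 0.5062466  -0.12820035  0.121     ] [ 0.57577686 -0.14585062  0.121     ] 0.07173555009569023 -14.243680862083064
0.24028538346756284 74.82578855192519
0.13450298126312946 -14.803532596248044
```

Call:
jog_arm(
  motion=[
    [0,2.3,-3.4,0,-0.125],
    [0,2.3,-3.4,0,-0.125],
    [0,2.3,-3.4,0,-0.125],
    [0,2.3,-3.4,0,-0.125],
    [0,2.3,-3.4,0,-0.125],
    [0,2.3,-3.4,0,-0.125],
    [0,2.3,-3.4,0,-0.125],
    [0,2.3,-3.4,0,-0.125],
    [0,2.3,-3.4,0,-0.125],
    [0,2.3,-3.4,0,-0.125],
    [0,2.3,-3.4,0,-0.125],
    [0,2.3,-3.4,0,-0.125],
  ],
  grip_force=20,
)

```text
clock: 1.1
position: [0.4754, 0.1231, 0.2193]
ee_rot: [[-0.005, 0.957, -0.29], [0.003, -0.29, -0.957], [-1.0, -0.006, -0.001]]
wrist_force: [0.4, 0.3, -0.3]
gripper_width: 0.0914
```

Call:
jog_arm(
  motion=[
    [0,1.0,-1.5,0,-0.125],
    [0,1.0,-1.5,0,-0.125],
    [0,1.0,-1.5,0,-0.125],
    [0,1.0,-1.5,0,-0.125],
    [0,1.0,-1.5,0,-0.125],
    [0,1.0,-1.5,0,-0.125],
    [0,1.0,-1.5,0,-0.125],
    [0,1.0,-1.5,0,-0.125],
    [0,1.0,-1.5,0,-0.125],
    [0,0.4,-0.5,0,-0.125],
    [0,0,0,0,-0.125],
    [0,0,0,0,-0.125],
  ],
)

```text
clock: 2.1
position: [0.5748, -0.0345, 0.2131]
ee_rot: [[-0.007, -0.223, -0.975], [0.009, -0.975, 0.223], [-1.0, -0.007, 0.009]]
wrist_force: [-0.4, 0.2, -0.1]
gripper_width: 0.0912
```

Call:
jog_arm(
  motion=[
    [0,0,0,0,-0.125],
    [0,0,0,0,-0.125],
    [0,0,0,0,-0.125],
    [0,0,0,0,-0.125],
    [0,0,0,0,0],
  ],
)

```text
clock: 2.52
position: [0.5735, -0.0354, 0.21]
ee_rot: [[-0.007, -0.664, -0.748], [0.013, -0.748, 0.664], [-1.0, -0.004, 0.014]]
wrist_force: [-1.2, -0.1, -0.4]
gripper_width: 0.0911
```

Run:
```python
from cell import *
import cv2
from cell import status, grab_frame
s=status.read_state();print(s["q"],s["position"],s["wrist_force"])
f=grab_frame("scene"); cv2.imwrite("pics/s1.png",f[:,:,::-1])
```

```text
[-0.08833411  0.33283898  1.5834935   0.01259842  1.23381873  2.20430017] [ 0.57352    -0.03537335  0.21004502] [-1.18771314 -0.10262579 -0.42951004]
```

View pics/s1.png

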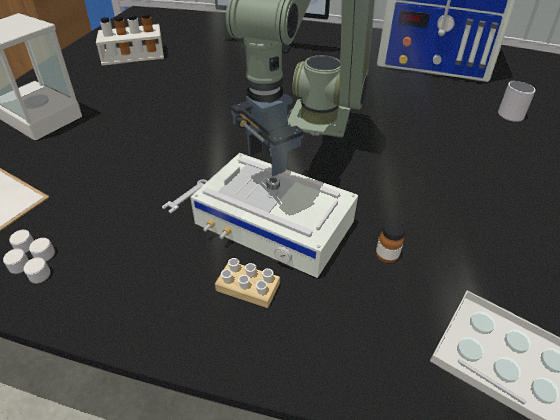

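The gripper is over the unit, near the knob at (272,182). It needs about +1.6 cm in y before descending.

Call:
jog_arm(
  motion=[
    [0,-0.1,0.8,0,-0.1],
    [0,0,0.8,0.06,-0.1],
    [0,0,0,0.06,0],
    [0,0,0,0.06,0],
  ],
)

```text
clock: 2.9
position: [0.5718, -0.0192, 0.2106]
ee_rot: [[-0.008, -0.793, -0.609], [0.014, -0.609, 0.793], [-1.0, -0.002, 0.016]]
wrist_force: [0.0, 0.5, -1.0]
gripper_width: 0.0911
```

Call:
jog_arm(
  motion=[
    [0,0,0,-2,0],
    [0,0,0,-2,0],
    [0,0,0,-1.5,0],
    [0,0,0,-1.0,0],
    [0,0,0,0,0],
  ],
)

```text
clock: 3.32
position: [0.573, -0.0206, 0.145]
ee_rot: [[-0.003, -0.781, -0.624], [0.012, -0.624, 0.781], [-1.0, -0.006, 0.011]]
wrist_force: [0.2, 0.2, -0.2]
gripper_width: 0.0913
```

Run:
```python
from cell import status, grab_frame
import cv2
for n,(y,x) in (("scene",(110,190)),("top",(170,240))):
    f=grab_frame(n)[y:y+130,x:x+160]; cv2.imwrite(f"pics/{n}2.png",cv2.resize(f,None,fx=4.5,fy=4.5,interpolation=2)[:,:,::-1])
s=status.read_state();print(s["q"],s["position"],s["wrist_force"])
```

```text
[-0.06273331  0.37818588  1.68313658  0.01389002  1.08018607  2.39967333] [ 0.57435192 -0.02057032  0.14697032] [-0.87131802  0.36140993  0.09066972]
```

View pics/scene2.png

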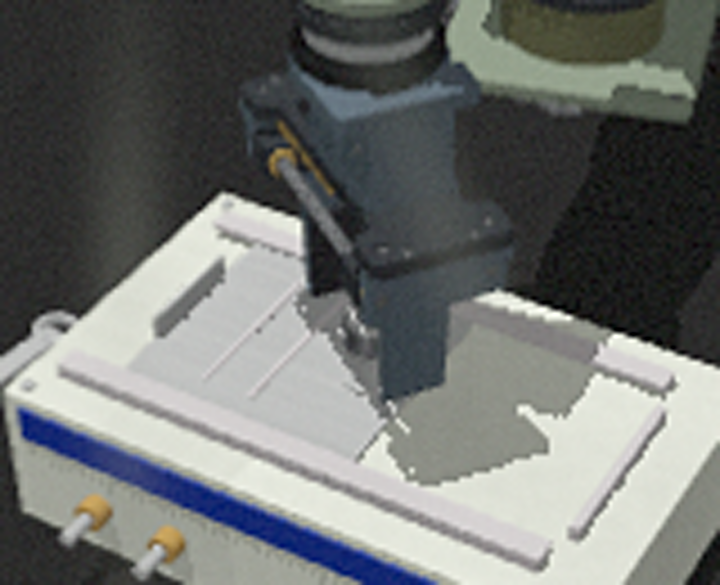

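The knob (crop 355,330) sits between the fingers. I'll lower another 1.2 cm and close gently.

Call:
jog_arm(
  motion=[
    [0,-0.1,0,-0.9,0],
    [0,0,0,-0.2,0],
    [0,0,0,0,0],
  ],
)

```text
clock: 3.67
position: [0.5752, -0.0209, 0.1377]
ee_rot: [[0.006, -0.781, -0.624], [0.012, -0.624, 0.781], [-1.0, -0.012, 0.005]]
wrist_force: [-0.1, 0.6, -0.6]
gripper_width: 0.0914
```

Call:
jog_arm(
  motion=[
    [0.5,0,0,0.05,0],
    [0.8,0,0,0.05,0],
    [1,0,0,0.05,0],
    [1,0,0,0.05,0],
    [1,0,0,0.05,0],
    [1,0,0,0.05,0],
    [1,0,0,0.05,0],
    [1,0,0,0.05,0],
  ],
  grip_force=8,
)

```text
clock: 4.33
position: [0.5762, -0.0209, 0.144]
ee_rot: [[0.01, -0.78, -0.625], [0.012, -0.625, 0.78], [-1.0, -0.015, 0.003]]
wrist_force: [0.5, 0.5, -0.0]
gripper_width: 0.0408
```

Call:
jog_arm(
  motion=[
    [0.5,-0.35,0.1,-0.6,0],
    [0.5,0,0,-0.4,0],
    [0.5,0,0,0,0],
  ],
)

```text
clock: 4.58
position: [0.5724, -0.0198, 0.1333]
ee_rot: [[0.011, -0.78, -0.625], [0.012, -0.625, 0.78], [-1.0, -0.015, 0.002]]
wrist_force: [0.2, 0.0, 0.4]
gripper_width: 0.0458
```

Call:
jog_arm(
  motion=[
    [1,0,0,0,0],
    [1,0,0,0,0],
    [1,0,0,0,0],
    [1,0,0,0,0],
    [1,0,0,0,0],
  ],
)

```text
clock: 5.0
position: [0.5717, -0.0198, 0.1324]
ee_rot: [[0.008, -0.78, -0.625], [0.012, -0.625, 0.78], [-1.0, -0.014, 0.004]]
wrist_force: [-0.4, -0.5, 0.1]
gripper_width: 0.032
```

Gripped at 32.0 mm with no side load. I'll firm the grip and lift gently.

Call:
jog_arm(
  motion=[
    [1,0,0,0,0],
    [1,0,0,0,0],
    [1,0,0,0.1,0],
    [1,0,0,0.1,0],
    [1,0,0,0.1,0],
  ],
  grip_force=22,
)

```text
clock: 5.42
position: [0.5717, -0.0198, 0.1335]
ee_rot: [[0.007, -0.78, -0.625], [0.012, -0.625, 0.78], [-1.0, -0.013, 0.005]]
wrist_force: [2.1, -0.1, -7.1]
gripper_width: 0.031
```

Call:
jog_arm(
  motion=[
    [1,0,0,0.1,0],
    [1,0,0,0.1,0],
    [1,0,0,0.1,0],
  ],
)

```text
clock: 5.67
position: [0.5717, -0.0198, 0.1352]
ee_rot: [[0.006, -0.78, -0.625], [0.012, -0.625, 0.78], [-1.0, -0.012, 0.005]]
wrist_force: [2.0, 0.2, -7.0]
gripper_width: 0.0314
```

Call:
jog_arm(
  motion=[
    [1,0,0,0.1,0],
    [1,0,0,0.1,0],
    [1,0,0,0.1,0],
  ],
)

```text
clock: 5.92
position: [0.5716, -0.0197, 0.1358]
ee_rot: [[0.005, -0.78, -0.625], [0.012, -0.625, 0.78], [-1.0, -0.011, 0.006]]
wrist_force: [4.6, 0.2, -15.7]
gripper_width: 0.0316
```

Call:
jog_arm(
  motion=[
    [1,0,0,0.06,0.08],
    [1,0,0,0.06,0.08],
    [1,0,0,0.06,0.08],
    [1,0,0,0.06,0.08],
  ],
)

```text
clock: 6.25
position: [0.5715, -0.0198, 0.1358]
ee_rot: [[-0.002, -0.534, -0.845], [0.013, -0.845, 0.534], [-1.0, -0.01, 0.008]]
wrist_force: [4.1, -0.3, -12.3]
gripper_width: 0.0311
```

Call:
jog_arm(
  motion=[
    [1,0,0,0.07,0.08],
    [1,0,0,0.07,0.08],
    [1,0,0,0.07,0.08],
    [1,0,0,0.07,0.08],
    [1,0,0,0.07,0.08],
    [1,0,0,0.07,0.08],
  ],
)

```text
clock: 6.75
position: [0.5714, -0.02, 0.1369]
ee_rot: [[-0.01, -0.061, -0.998], [0.01, -0.998, 0.061], [-1.0, -0.01, 0.011]]
wrist_force: [2.4, -0.4, -7.5]
gripper_width: 0.0313
```

Run:
```python
from cell import status
s=status.read_state();print(s["q"],s["position"],s["wrist_force"],s["ft_torque"])
```

```text
[-0.06073085  0.38835534  1.69511698  0.01120363  1.06898976  1.56603909] [ 0.57144019 -0.02003075  0.1369    ] [ 2.41352156 -0.38578558 -7.4724388 ] [-0.03503206 -0.29770784 -0.07998181]
```

Force has dropped to 7.5 N and z is rising, so this looks like a mouth. I'll stop turning and lift.

Call:
jog_arm(
  motion=[
    [1,0,0,0.1,0],
    [1,0,0,0.1,0],
    [1,0,0,0.1,0],
    [1,0,0,0.1,0],
  ],
)

```text
clock: 7.08
position: [0.5713, -0.02, 0.139]
ee_rot: [[-0.011, -0.064, -0.998], [0.01, -0.998, 0.064], [-1.0, -0.01, 0.012]]
wrist_force: [5.3, 0.2, -17.6]
gripper_width: 0.0314
```

Call:
jog_arm(
  motion=[
    [1,0,0,0.04,0.08],
    [1,0,0,0.05,0.08],
    [1,0,0,0.05,0.08],
    [1,0,0,0.05,0.08],
    [1,0,0,0.05,0.08],
  ],
)

```text
clock: 7.5
position: [0.5713, -0.0202, 0.1396]
ee_rot: [[-0.016, 0.336, -0.942], [0.005, -0.942, -0.336], [-1.0, -0.01, 0.013]]
wrist_force: [3.3, -0.9, -13.0]
gripper_width: 0.0312
```

```bash
cat > st.py <<'E'
from cell import status
import numpy as np
s=status.read_state();R=s["ee_rot"];print(s["clock"],s["q"][5].round(3),s["position"].round(4),s["wrist_force"].round(1),s["ft_torque"].round(3),np.arctan2(R[1,1],R[0,1]).round(3))
E
python3 st.py
```

```text
7.5 1.168 [ 0.5713 -0.0202  0.1396] [  3.3  -0.9 -13. ] [-0.116 -0.581 -0.098] -1.228
```

Call:
jog_arm(
  motion=[
    [1,0,0,0.05,0.1],
    [1,0,0,0.05,0.1],
    [1,0,0,0.05,0.1],
    [1,0,0,0.05,0.1],
    [1,0,0,0.05,0.1],
    [1,0,0,0.05,0.1],
  ],
)

```text
clock: 8.0
position: [0.5715, -0.0205, 0.1408]
ee_rot: [[-0.017, 0.82, -0.573], [-0.005, -0.573, -0.82], [-1.0, -0.011, 0.014]]
wrist_force: [2.7, -0.8, -11.9]
gripper_width: 0.0316
```

```bash
python3 st.py
```

```text
8.0 0.56 [ 0.5715 -0.0205  0.1408] [  2.7  -0.8 -11.9] [-0.073 -0.695 -0.102] -0.61
```

Call:
jog_arm(
  motion=[
    [1,0,0,0.04,0.1],
    [1,0,0,0.04,0.1],
    [1,0,0,0.04,0.1],
    [1,0,0,0.04,0.1],
    [1,0,0,0.04,0.1],
    [1,0,0,0.04,0.1],
    [1,0,0,0.04,0.1],
    [1,0,0,0.04,0.1],
    [1,0,0,0.04,0.1],
    [1,0,0,0.04,0.1],
  ],
)

```text
clock: 8.83
position: [0.5719, -0.0205, 0.1429]
ee_rot: [[-0.005, 0.912, 0.409], [-0.016, 0.409, -0.912], [-1.0, -0.011, 0.013]]
wrist_force: [3.7, -0.3, -12.6]
gripper_width: 0.0316
```

```bash
python3 st.py
```

```text
8.8333 -0.46 [ 0.5719 -0.0205  0.1429] [  3.7  -0.3 -12.6] [-0.033 -0.68  -0.108] 0.422
```

Call:
jog_arm(
  motion=[
    [1,0,0,0.035,0.09],
    [1,0,0,0.035,0.09],
    [1,0,0,0.035,0.09],
    [1,0,0,0.035,0.09],
    [1,0,0,0.035,0.09],
    [1,0,0,0.035,0.09],
    [1,0,0,0.035,0.09],
    [1,0,0,0.035,0.09],
  ],
  grip_force=16,
)

```text
clock: 9.5
position: [0.5721, -0.0203, 0.1444]
ee_rot: [[0.006, 0.397, 0.918], [-0.014, 0.918, -0.396], [-1.0, -0.01, 0.011]]
wrist_force: [3.5, -0.0, -11.5]
gripper_width: 0.0318
```

```bash
python3 st.py
```

```text
9.5 -1.204 [ 0.5721 -0.0203  0.1444] [  3.5  -0.  -11.5] [-0.048 -0.622 -0.009] 1.163
```

Call:
jog_arm(
  motion=[
    [1,0,0,0.03,0.05],
    [1,0,0,0.03,0.05],
    [1,0,0,0.03,0.05],
    [1,0,0,0.03,0.05],
  ],
)

```text
clock: 9.83
position: [0.5722, -0.0203, 0.1448]
ee_rot: [[0.009, 0.202, 0.979], [-0.012, 0.979, -0.202], [-1.0, -0.01, 0.011]]
wrist_force: [4.2, -0.5, -11.9]
gripper_width: 0.0317
```

```bash
python3 st.py
```

```text
9.8333 -1.41 [ 0.5722 -0.0203  0.1448] [  4.2  -0.5 -11.9] [ 0.031 -0.613 -0.06 ] 1.367
```

Call:
jog_arm(
  motion=[
    [1,0,0,0.03,0.05],
    [1,0,0,0.03,0.05],
    [1,0,0,0.03,0.05],
    [1,0,0,0.03,0.05],
  ],
)

```text
clock: 10.17
position: [0.5722, -0.0202, 0.1452]
ee_rot: [[0.01, 0.001, 1.0], [-0.009, 1.0, -0.001], [-1.0, -0.009, 0.01]]
wrist_force: [3.2, -0.1, -12.2]
gripper_width: 0.0315
```

```bash
python3 st.py
```

```text
10.1667 -1.615 [ 0.5722 -0.0202  0.1452] [  3.2  -0.1 -12.2] [ 0.007 -0.605 -0.045] 1.569
```

Call:
jog_arm(
  motion=[
    [1,0,0,0.03,0.05],
    [1,0,0,0.03,0.05],
    [1,0,0,0.03,0.05],
    [1,0,0,0.03,0.05],
  ],
)

```text
clock: 10.5
position: [0.5722, -0.0202, 0.1456]
ee_rot: [[0.011, -0.2, 0.98], [-0.006, 0.98, 0.2], [-1.0, -0.008, 0.01]]
wrist_force: [3.3, 0.1, -13.3]
gripper_width: 0.0316
```

```bash
python3 st.py
```

```text
10.5 -1.821 [ 0.5722 -0.0202  0.1456] [  3.3   0.1 -13.3] [-0.032 -0.682 -0.115] 1.772
```

Call:
jog_arm(
  motion=[
    [1,0,0,0.03,0.05],
    [1,0,0,0.03,0.05],
    [1,0,0,0.03,0.05],
  ],
)

```text
clock: 10.75
position: [0.5722, -0.0201, 0.1459]
ee_rot: [[0.012, -0.346, 0.938], [-0.004, 0.938, 0.346], [-1.0, -0.008, 0.009]]
wrist_force: [3.9, 0.2, -12.4]
gripper_width: 0.0314
```

```bash
python3 st.py
```

```text
10.75 -1.975 [ 0.5722 -0.0201  0.1459] [  3.9   0.2 -12.4] [-0.099 -0.644 -0.018] 1.924
```

Call:
jog_arm(
  motion=[
    [1,0,0,0.02,0.05],
    [1,0,0,0.02,0.05],
    [1,0,0,0.02,0.05],
  ],
)

```text
clock: 11.0
position: [0.5722, -0.02, 0.1462]
ee_rot: [[0.012, -0.484, 0.875], [-0.002, 0.875, 0.484], [-1.0, -0.007, 0.009]]
wrist_force: [3.5, 0.6, -11.6]
gripper_width: 0.0314
```

```bash
python3 st.py
```

```text
11.0 -2.129 [ 0.5722 -0.02    0.1462] [  3.5   0.6 -11.6] [-0.043 -0.574 -0.152] 2.076
```

Call:
jog_arm(
  motion=[
    [1,0,0,0.02,0.05],
    [1,0,0,0.02,0.05],
  ],
)

```text
clock: 11.17
position: [0.5718, -0.02, 0.1464]
ee_rot: [[0.011, -0.569, 0.822], [-0.0, 0.822, 0.569], [-1.0, -0.007, 0.009]]
wrist_force: [2.4, -1.5, -8.6]
gripper_width: 0.0316
```

```bash
python3 st.py
```

```text
11.1667 -2.232 [ 0.5718 -0.02    0.1464] [ 2.4 -1.5 -8.6] [-0.121 -0.28  -0.344] 2.176
```

Torque has jumped to 0.34 N m, which is the stop. I'll release and check that the screw stays up.

Call:
jog_arm(
  motion=[
    [1,0,0,-0.03,-0.01],
    [0.9,0,0,0,0],
    [0.45,0,0,0,0],
    [0.45,0,0,0,0],
    [0.45,0,0,0,0],
    [0.45,0,0,0,0],
  ],
)

```text
clock: 11.67
position: [0.5722, -0.0201, 0.1513]
ee_rot: [[0.015, -0.554, 0.832], [-0.001, 0.832, 0.554], [-1.0, -0.009, 0.012]]
wrist_force: [-0.1, -1.2, -0.6]
gripper_width: 0.0499
```

```bash
python3 st.py
python3 - <<'E'
from cell import status, grab_frame
import cv2
for n,(y,x) in (("scene",(110,190)),("top",(170,240))):
    f=grab_frame(n)[y:y+130,x:x+160]; cv2.imwrite(f"pics/{n}3.png",cv2.resize(f,None,fx=4.5,fy=4.5,interpolation=2)[:,:,::-1])
E
```

```text
11.6667 -2.213 [ 0.5722 -0.0201  0.1513] [-0.1 -1.2 -0.6] [0.091 0.048 0.046] 2.158
```

View pics/scene3.png

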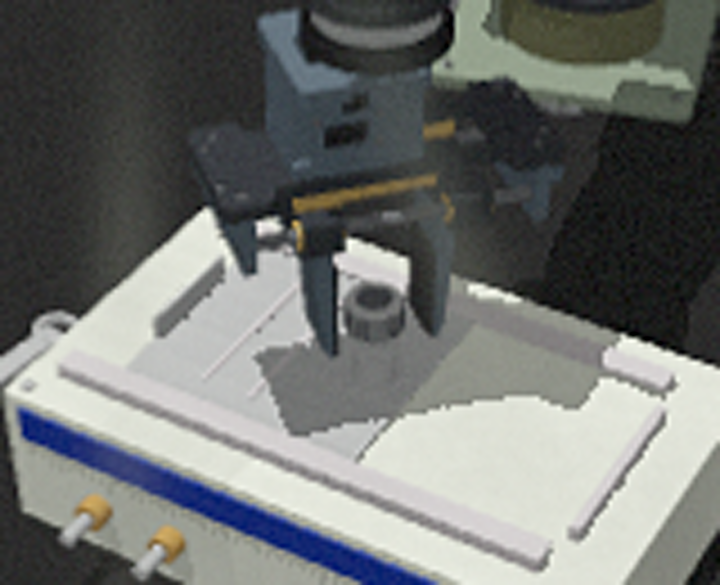

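The head is free between the fingers, with its top at crop (376,298). I'll work out its height.

Run:
```python
from h import *
for z in (.148,.1524,.1604): print(z,proj("scene",(.5715,-.0195,z)))
print(190+376.5/4.5-.4,110+298.5/4.5-.4)
```

```text
0.148 [272.86745674 180.41979922]
0.1524 [272.86866403 179.00599774]
0.1604 [272.87093119 176.41489703]
273.2666666666667 175.9333333333333
```

Lift is about 12.4 mm or more with nothing holding it, so it is unscrewed. Next I'll align the jaws with the slide direction (jaw angle 1.306) and regrasp lightly.

Call:
jog_arm(
  motion=[
    [0.45,0,0,0,-0.12],
    [0.45,0,0,0,-0.12],
    [0.45,0,0,0,-0.12],
    [0.45,0,0,0,-0.12],
    [0.45,0,0,0,-0.12],
    [0.45,0,0,0,-0.12],
    [0.45,0,0,0,-0.12],
    [0.45,0,0,0,0],
  ],
  grip_force=10,
)

```text
clock: 12.43
position: [0.5723, -0.02, 0.1541]
ee_rot: [[0.011, 0.284, 0.959], [-0.013, 0.959, -0.284], [-1.0, -0.009, 0.014]]
wrist_force: [0.1, 0.1, -0.3]
gripper_width: 0.0501
```

Call:
jog_arm(
  motion=[
    [0.45,0,0,-0.5,0],
    [0.45,0,0,-0.3,0],
    [1,0,0,0,0],
    [1,0,0,0,0],
    [1,0,0,0,0],
    [1,0,0,0,0],
  ],
)

```text
clock: 12.93
position: [0.5721, -0.0201, 0.1455]
ee_rot: [[0.011, 0.275, 0.961], [-0.013, 0.962, -0.274], [-1.0, -0.01, 0.014]]
wrist_force: [-0.0, -0.6, 1.0]
gripper_width: 0.0315
```

Call:
jog_arm(
  motion=[
    [1,0.05,0.2,0,0],
    [1,0.1,0.35,0,0],
    [1,0.1,0.35,0,0],
  ],
)

```text
clock: 13.18
position: [0.5742, -0.0125, 0.1455]
ee_rot: [[0.01, 0.274, 0.962], [-0.016, 0.962, -0.274], [-1.0, -0.013, 0.014]]
wrist_force: [-0.4, -3.1, 0.2]
gripper_width: 0.0318
```

Call:
jog_arm(
  motion=[
    [1,0.16,0.6,0,0],
    [1,0.16,0.6,0,0],
    [1,0.16,0.6,0,0],
    [1,0.16,0.6,0,0],
    [1,0.16,0.6,0,0],
    [1,0.16,0.6,0,0],
    [1,0.16,0.6,0,0],
    [1,0.16,0.6,0,0],
    [1,0.16,0.6,0,0],
    [1,0.16,0.6,0,0],
    [1,0.16,0.6,0,0],
  ],
)

```text
clock: 14.1
position: [0.5943, 0.0603, 0.1455]
ee_rot: [[0.011, 0.273, 0.962], [-0.018, 0.962, -0.273], [-1.0, -0.014, 0.016]]
wrist_force: [-0.1, -1.6, -0.4]
gripper_width: 0.0313
```

Travel is about 83 mm and the load is about 2 N. I'll go slowly to the end stop.

Call:
jog_arm(
  motion=[
    [1,0.08,0.3,0,0],
    [1,0.06,0.2,0,0],
    [1,0.05,0.15,0,0],
    [1,0.03,0.12,0,0],
    [1,0.03,0.1,0,0],
    [1,0.03,0.1,0,0],
  ],
)

```text
clock: 14.6
position: [0.5974, 0.0716, 0.1455]
ee_rot: [[0.011, 0.272, 0.962], [-0.019, 0.962, -0.272], [-1.0, -0.015, 0.016]]
wrist_force: [-1.0, -6.8, 0.4]
gripper_width: 0.0315
```

Call:
jog_arm(
  motion=[
    [1,0.03,0.1,0,0],
    [1,0.02,0.08,0,0],
    [1,0.02,0.08,0,0],
  ],
)

```text
clock: 14.85
position: [0.5974, 0.0716, 0.1455]
ee_rot: [[0.009, 0.272, 0.962], [-0.023, 0.962, -0.272], [-1.0, -0.02, 0.015]]
wrist_force: [-1.2, -4.6, 0.2]
gripper_width: 0.0316
```

The cover is stopped at 95 mm, so it's against the end stop. Release and rise.

Call:
jog_arm(
  motion=[
    [1,0,0,0,0],
    [0.5,0,0,0,0],
    [0.3,0,0,0,0],
    [0.2,0,0,0,0],
    [0.2,0,0,0,0],
    [0.2,0,0,0,0],
  ],
)

```text
clock: 15.35
position: [0.5975, 0.075, 0.1456]
ee_rot: [[0.01, 0.273, 0.962], [-0.016, 0.962, -0.273], [-1.0, -0.013, 0.014]]
wrist_force: [0.4, -0.6, 0.1]
gripper_width: 0.0623
```

Call:
jog_arm(
  motion=[
    [0.2,0,0,1,0],
    [0.2,0,0,1.5,0],
    [0.2,0,0,2.5,0],
    [0.2,0,0,2.5,0],
    [0.2,-1.5,-1.5,2,0],
    [0.2,-3,-1.5,0,0],
    [0.2,-3,-1.5,0,0],
    [0.2,-3,-1.5,0,0],
    [0.2,-3,-1.5,0,0],
    [0.2,-2,-1,0,0],
    [0.2,0,0,0,0],
  ],
)

```text
clock: 16.27
position: [0.4374, -0.0095, 0.2515]
ee_rot: [[0.018, 0.27, 0.963], [-0.014, 0.963, -0.269], [-1.0, -0.008, 0.021]]
wrist_force: [0.2, 1.4, -0.0]
gripper_width: 0.0729
```

```bash
python3 st.py
python3 - <<'E'
from cell import grab_frame
import cv2
for n,(y,x) in (("scene",(130,180)),("top",(150,200))):
    f=grab_frame(n); cv2.imwrite(f"pics/{n}4f.png",f[:,:,::-1]); cv2.imwrite(f"pics/{n}4.png",cv2.resize(f[y:y+140,x:x+190],None,fx=4,fy=4,interpolation=2)[:,:,::-1])
E
```

```text
16.2667 -1.332 [ 0.4374 -0.0095  0.2515] [ 0.2  1.4 -0. ] [ 0.009 -0.01   0.045] 1.298
```

View pics/scene4.png

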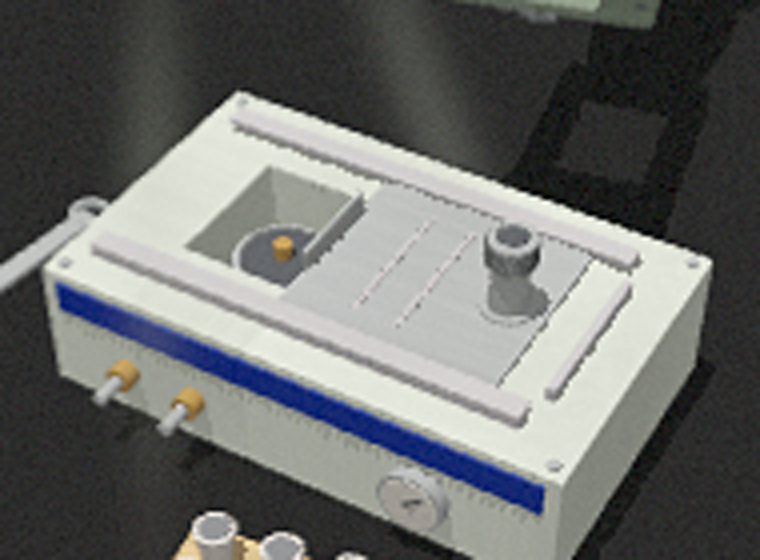

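View pics/top4f.png

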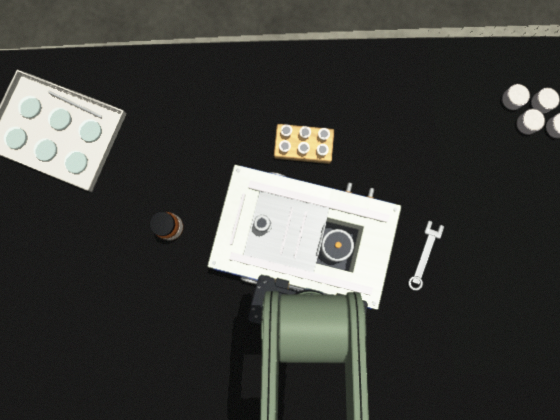

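The screw stands up at scene crop (515,240), the well and cup are exposed, and the bystanders are in place. Next I'll check the travel from the pictures.

Run:
```python
from h import *
t=cv2.imread("pics/top4f.png")
cv2.imwrite("pics/c.png",cv2.resize(t[195:285,200:340],None,fx=5.7,fy=5.7,interpolation=2))
a=cv2.absdiff(cv2.imread("pics/top0.png"),t).max(2)
for n,(x,y,w,h) in dict(jar=(145,205,45,40),block=(270,120,68,46),span=(405,215,42,80)).items(): print(n,(a[y:y+h,x:x+w]>60).sum())
print("expect",proj("top",(.5715+.0249,-.0195+.0917,.1604)),proj("scene",(.5715+.0249,-.0195+.0917,.1604)), "meas scene",180+514.5/4-.4,130+236.5/4-.4)
```

```text
jar 0
block 0
span 0
expect [261.06622146 223.69699549] [307.98638559 189.09639578] meas scene 308.225 188.725
```

View pics/c.png

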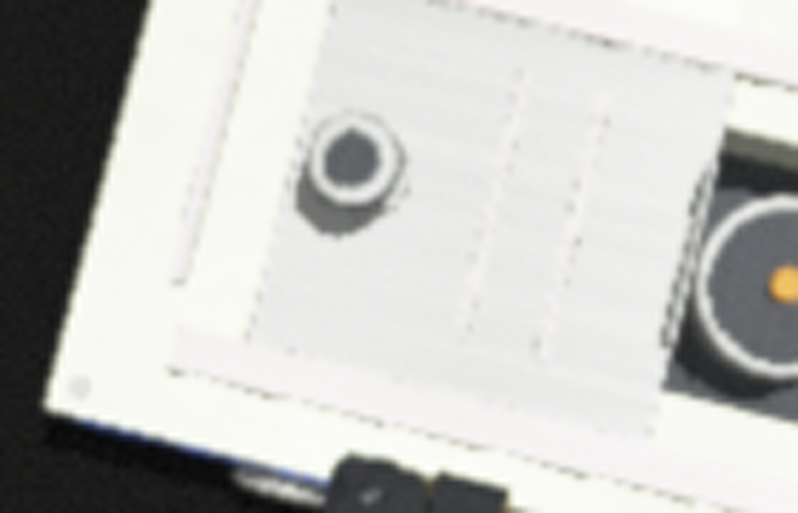

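```bash
python3 -c "
from cell import arm
print(arm.close_job())"
```

```text
the job is handed in; nothing more can be done
None
```

The captive screw is fully unscrewed and staying up by itself, and the cover is slid fully open with the dust cup exposed. I handed the job in at about 16.4 s, with the arm raised clear of everything.

- **Finding the thread:** I drew the head up with about 7–16 N and turned it anticlockwise until it rose into a mouth of the thread at about 6 mm. The highest upward pull I read was about 18 N, when it met the end of the mouth.
- **Unscrewing:** I turned on in a single grasp until the torque jumped to about 0.34 N m at the stop, below the 0.5 N m limit. With the gripper open, the scene camera put the head about 12.4 mm up or slightly more.
- **Sliding the cover:** I regrasped the head lightly and slid the cover with 2–3 N until it met the end stop. The arm's travel was 95 mm, and about 5–7 N more produced no further movement.
- **Last checks:** The final pictures put the head within about 1.5 pixels of where a 95 mm opening and a raised screw should be. The jar, the crucible block and the spanner show no change from the first picture. No check failed or disagreed.

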